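Clip the pressure shoe into its sprung bracket

TASK

Fit the sander's pressure shoe (the steel plate with an ear at each end and a cork lining) into its grey bracket: lining up, one ear in each slot, and press it down past the spring clips until it sits fully home and flat. Before you let go, bed it by pushing it down on the seat with about 25 N for half a second; feel for this, as the bracket gives on its rubber bushes, and never press it with more than 45 N. Leave the other things on the bench where they are.

Things in the scene. Friction and masses are not known exactly. Their poses are not given: they have to be found in the camera images.
- shoe_mid (a point): Centre of the shoe, half-way up (14 mm over its underside). It lies lining up: steel plate 36 (x) x 106 (y) x 6 mm with an ear at each y end, and on it a cork lining block 36 (x) x 86 (y) x 22 mm; 28 mm high in all, 134 mm over the ears, about 0.25 kg. Grip it across x by the lining. x across, y from ear to ear, z up out of the lining. Symmetrical: either end may go to either slot.
- ear_a (a point): Underside of the ear at the shoe's +y end, 60 mm from the shoe's centre. Each ear is steel, 20 mm wide (x), 14 mm long (y), 6 mm thick, flush with the underside of the plate.
- ear_b (a point): Underside of the ear at the shoe's -y end, 60 mm from the shoe's centre; like the other.
- bracket: Grey cradle that takes the shoe. Origin: centre of the seat, where the centre of the shoe's underside lies when home (32 mm over the bench when unloaded). x across, y from slot to slot, z up. A cheek with a slot stands at each y end; between them it is open at both x sides, with room for fingers. It rides on soft rubber bushes: sinks several mm under the push, stops hard, rises when let go.
- slot_a (a point): Middle of the ledge (seat level) in the slot at the bracket's +y end, 62.5 mm from its centre. The slot is open at the top and towards the middle, 30 mm wide (x), its end wall 68.5 mm from the bracket's centre (1.5 mm play at each end of the shoe). The cheek is 48 mm wide, 56.5 to 75 mm from the centre, 22 mm above the seat; flared lip and clip tops 29 mm above it.
- slot_b (a point): Middle of the ledge (seat level) in the slot at the bracket's -y end; like the other.
- crest_a (a point): Point midway between the crests of the two spring clips in slot_a, 9 mm above the seat (slot_b has the same). The clips, at +x and -x, are 30 mm apart at the top, 15 mm at the crests, and wider below. An ear spreads them: about 12 to 22 N of push in all for both slots. Once the tops of the ears are below the crests the clips draw the shoe down and keep it seated.
- wedge_2: Bystander: pine offcut strip, 22x85x15 mm, lying between the work things. Origin at the centre of its underside.
- screw_cup: Bystander: tin lid with screws in it, 78 mm across, 17 mm high. Origin at the centre of its underside.
- cork_block: Bystander: cork sanding block 60x110x38 mm. Origin at the centre of its underside.
- spring_clamp: Bystander: grey spring clamp, 89x46x32 mm. Origin at the centre of its underside.
Mind the look-alikes: they are no part of the job. Leave any red look-alike of the part that bears shoe_mid alone.

How it is judged (in metres and radians):
On the way, in this order (a step that is already met when the one before it is completed fails the run):
1. both ears stand in the slots, the shoe lying along the bracket (horizontal distance between shoe_mid and bracket below 0.006 m and z of each of ear_a, ear_b in the frame of bracket below 0.022 m), for 0.1 s.
2. the shoe is home on the seat at both ends and is bedded there with 15 to 40 N (z of each of ear_a, ear_b in the frame of bracket below 0.0015 m and horizontal distance between shoe_mid and bracket below 0.005 m and angle between the y axis of shoe_mid and the y axis of bracket, either way round below 0.07 rad and angle between the z axis of shoe_mid and the z axis of bracket, either way round below 0.04 rad and angle between shoe_mid's own z axis and vertical below 0.2 rad and contact force between shoe and bracket between 15 and 40 N), for 0.3 s.
At the end, for the whole second after the job is handed in: The shoe lies lining up in the bracket, both ears within 1.5 mm of the seat, its centre within 5 mm sideways of the bracket's, flat to 0.04 rad and along the bracket to 0.07 rad, let go and at rest (z of each of ear_a, ear_b in the frame of bracket below 0.0015 m and horizontal distance between shoe_mid and bracket below 0.005 m and angle between the y axis of shoe_mid and the y axis of bracket, either way round below 0.07 rad and angle between the z axis of shoe_mid and the z axis of bracket, either way round below 0.04 rad and angle between shoe_mid's own z axis and vertical below 0.2 rad and linear speed of shoe below 0.01 m/s); the robot touches nothing.
It fails at once if the shoe is pressed against the bracket with more than 45 N (contact force between shoe and bracket above 45 N).
It fails at once if another thing on the bench is shifted by more than 30 mm (distance of any of wedge_2, screw_cup, cork_block, spring_clamp from where it was at the start of the episode above 0.03 m).
It also fails if it takes over 58 s, if anything falls off the work surface, if the arm or the gripper's body presses on something with over 40 N, if the wrist force passes 120 N, or if a joint passes its speed limit or range.

ROBOT

A 7-joint arm with a two-finger parallel gripper is mounted at the origin on a cart in front of the work surface, level with it; the furniture and walls round the work are solid. World frame = base frame: x ahead of the robot, y to its left, z up, the work surface at z = 0. Lengths are in mm, angles in rad, forces in N, time in s.
With the tool pointing down it reaches from about 400 to 850 mm from the base axis. Payload 10.4 kg.
Tool frame: the origin (TCP) lies at the very end of the fingers, on their centre line; the grasp point (between the pads) lies 19 mm behind it (manip.grip_point_offset is the distance from the TCP to the grasp point, in mm); x points along the fingers, z is the direction in which the jaws open and shut, and the axes are right-handed (so a half turn about x gives the same grasp; the last joint's range is limited). The gripper opens to 87 mm and grips with 3 to 60 N. Pads are 19 mm wide; open, the fingers measure 117 mm over their backs; the gripper's body (75 mm by 190 mm) begins 51 mm behind the grasp point.
Start: joints at [-1.347, 0.332, -0.065, 1.46, 0.022, 1.35, -0.088], TCP at [152.674, 606.088, 222.576] pointing down, gripper open.
Joint ranges: [-2.6, 2.6], [-0.5, 2.12], [-1.47, 1.34], [0.16, 2.42], [-1.27, 4.41], [0.06, 2.06], [-2.6, 2.6]. Speed limits (rad/s): [2.22, 2.22, 2.79, 2.79, 3.14, 3.14, 3.14].

INTERFACE

Orientations are given as a 3x3 rotation matrix whose columns are the frame's x, y, z axes.
In Python, from plant import manip, viewer gives the robot as it stands. The module is installed in compiled form; this text tells all that it offers.
- The arm moves only by the tool move_arm, never from a script. Its argument "commands" is a list of rows, each a list of 2 entries, a list of its own where there are three numbers: the shift along the tool's x, y, z scaled (see below), then the turn about the tool's x scaled (see below). A call has 1 to 8 rows; each row is the pose to reach, as a shift and turn from the pose measured when the call began, along the tool's axes at that moment, turning the shorter way round; what a row does not reach only later rows make up. The controller multiplies each number of a shift by 50 cm and each number of a turn by pi rad. A row lasts 1/10 s, in which the tool goes at most 50 mm and 8.59 degrees, less where a joint would pass 70% of its speed; a pose out of reach is approached as far as the arm can. A call with a number of a shift or a turn outside -1 to 1 is refused whole. A call with a gripper value outside its range is refused whole. "fingers" is the opening in per cent of the stroke, from 0 (shut) to 100 (fully open), set as the call begins (left out, the last holds). The fingers move at their own pace and stop on an object; "grip_force" is the grip in N (left out, the last holds). Time passes only in rows, so rows that repeat a pose let the fingers close. It gives the time, the measured TCP pose, the force and the opening at its end, in the units of the state.
- manip.state(): the state, without advancing time (a new reading comes with each control period).
- viewer.capture(name): name is "scene" or "side" or "wrist"; returns the picture (384x512x3 uint8, red, green, blue); there is no depth.
- viewer.calibration(name): a dict with "mtx" (3x3 intrinsics, pixels), "cam_to_world" (4x4, takes a point from camera to world coordinates); the wrist camera has in their place "T_tool_cam" (4x4, takes a point from camera to tool coordinates, whose origin is the TCP and whose axes are the tool frame's). Camera axes: x right, y up, looking along -z (the intrinsics and any distortion apply to the point x, -y, -z); pixel columns grow to the right and rows downward; lengths in mm; the calibration is good to about 2 mm. A picture is of the moment at which its call begins: read the wrist's pose just before it. calibration takes no time and is no camera call.
- manip.sign_off(): hands the job in, once; it reports no verdict.
The state is a dict: "time_s": time; "joint_positions": joint angles; "joint_velocities": joint speeds; "joint_efforts": joint torques, N m; "eef_pos": TCP position; "tcp_rot": TCP orientation; "force": force on the tool from outside, world axes, zero at the start; "torque": the same for the moment, N m; "gripper_width": finger opening in mm.
Only numpy, scipy, OpenCV 4.12 (cv2) and the standard library are available. Lean on these libraries where they do the work, as an engineer would, in place of code of your own. Each camera call takes 0.05 s, during which the arm holds its last target.

## Working session

There is one attempt and no reset: what is moved stays moved. The work goes in short steps, Python scripts to look and compute and a tool call to move; the robot and the scene stay as the last step left them, time stands still between calls to the robot, and variables do not carry over. Pictures are saved under pics/ and viewed, and the job is handed in when it is done.

Besides the shell and the picture viewer there is one more tool, called after "Call:" as a command line: name --argument value ..., lists and objects as JSON in quotes. move_arm: Moves the arm, as the interface text tells. Its arguments: {"type":"object","properties":{"commands":{"type":"array","items":{"type":"array"}},"fingers":{"type":"number"},"grip_force":{"type":"number"}},"required":["commands"]}

```bash
mkdir -p pics; cat > h.py <<'E'
import numpy as np,cv2
from plant import manip,viewer
def snap(n,f):
    s=manip.state(); im=viewer.capture(n); cv2.imwrite('pics/'+f,im[:,:,::-1]); return s,im
def cam(n,s=None):
    c=viewer.calibration(n)
    if n!='wrist': return np.array(c['mtx']),np.array(c['cam_to_world']),c
    T=np.eye(4);T[:3,:3]=np.array(s['tcp_rot']);T[:3,3]=s['eef_pos']
    return np.array(c['mtx']),T@np.array(c['T_tool_cam']),c
def ray(K,T,c,uv):
    d=c.get('dist',None) if 'dist' in c else c.get('distortion',None)
    p=cv2.undistortPoints(np.array([[uv]],float),K,None if d is None else np.array(d,float))[0,0]
    v=T[:3,:3]@np.array([p[0],-p[1],-1.]); return T[:3,3],v/np.linalg.norm(v)
def onz(K,T,c,uv,z):
    o,v=ray(K,T,c,uv); return o+v*(z-o[2])/v[2]
def proj(K,T,c,P):
    q=np.linalg.inv(T)@np.r_[P,1]; d=c.get('dist',c.get('distortion',None))
    r,_=cv2.projectPoints(np.array([[q[0],-q[1],-q[2]]]),np.zeros(3),np.zeros(3),K,None if d is None else np.array(d,float)); return r.ravel()
E
python3 - <<'E'
from h import *
for n in ['scene','side','wrist']:
    s,im=snap(n,n+'0.png'); c=viewer.calibration(n); print(n,c.keys()); 
    for k in c: print(k,np.round(c[k],3).tolist() if k!='model' else c[k])
print(s)
E
```

```text
scene dict_keys(['mtx', 'cam_to_world'])
mtx [[381.977, 0.0, 259.913], [0.0, 381.977, 194.728], [0.0, 0.0, 1.0]]
cam_to_world [[-0.962, -0.154, 0.224, 743.349], [0.271, -0.481, 0.834, 717.687], [-0.021, 0.863, 0.505, 505.247], [0.0, 0.0, 0.0, 1.0]]
side dict_keys(['mtx', 'cam_to_world'])
mtx [[358.372, 0.0, 258.29], [0.0, 358.372, 191.41], [0.0, 0.0, 1.0]]
cam_to_world [[-0.961, 0.198, -0.192, 401.905], [-0.275, -0.636, 0.721, 607.661], [0.02, 0.746, 0.666, 624.367], [0.0, 0.0, 0.0, 1.0]]
wrist dict_keys(['mtx', 'T_tool_cam'])
mtx [[323.759, 0.0, 259.104], [0.0, 323.759, 188.804], [0.0, 0.0, 1.0]]
T_tool_cam [[0.001, 0.296, -0.955, -162.836], [0.001, 0.955, 0.296, 80.794], [1.0, -0.001, 0.001, 0.244], [0.0, 0.0, 0.0, 1.0]]
{'time_s': 0.1, 'joint_positions': array([-1.34663112,  0.33280368, -0.06469309,  1.46080768,  0.02161681,
        1.34989516, -0.0885022 ]), 'joint_velocities': array([ 1.01087115e-03, -1.13493158e-03, -9.02119613e-05, -1.85008864e-03,
        5.21006598e-04, -8.82795154e-05, -3.21735301e-04]), 'joint_efforts': array([ 1.98167836e-03, -6.24532914e+01,  2.48333701e-02, -3.90716493e+01,
       -6.14758674e-02,  3.65378335e-02,  3.88127853e-05]), 'eef_pos': array([152.60067047, 605.75183459, 221.86031029]), 'tcp_rot': array([[-2.27417858e-04, -9.69710864e-01,  2.44255579e-01],
       [-1.19654724e-03,  2.44255674e-01,  9.69710129e-01],
       [-9.99999258e-01, -7.17339379e-05, -1.21585296e-03]]), 'force': array([-1.08202745, -0.57217704,  0.45936678]), 'torque': array([0.02038403, 0.00236188, 0.01615406]), 'gripper_width': 87.11966585510797}
```

View pics/scene0.png

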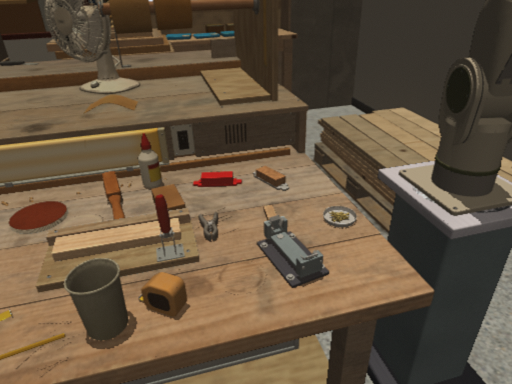

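View pics/side0.png

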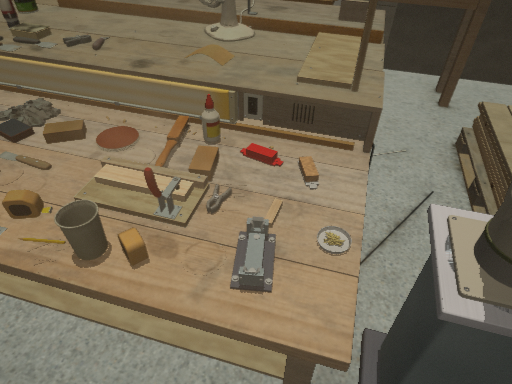

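View pics/wrist0.png

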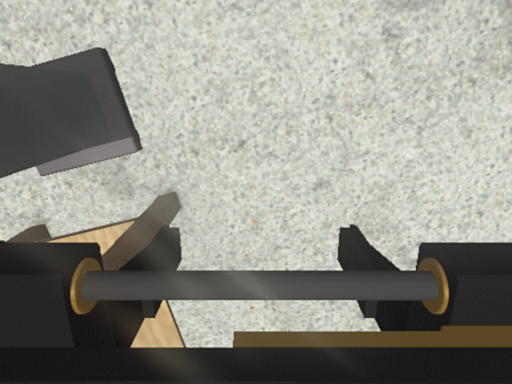

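Candidates for the shoe are as follows (scene / side pixels):
- Red look-alike: (217,180) / (262,154)
- Cork-on-steel piece: (271,177) / (309,170)
- Plain cork block: (168,197) / (204,159)
- Pine strip: (270,212) / (273,211)

By the description I pick the cork-on-steel piece, and I'll check it in a close crop.

```bash
python3 - <<'E'
from h import *
a=cv2.imread('pics/scene0.png')[150:295,190:360]; b=cv2.imread('pics/side0.png')[135:300,190:360]
a=cv2.resize(a,None,fx=4,fy=4,interpolation=cv2.INTER_CUBIC); b=cv2.resize(b,None,fx=3.5,fy=3.5,interpolation=cv2.INTER_CUBIC)
cv2.imwrite('pics/ca.png',a);cv2.imwrite('pics/cb.png',b)
for n,P in [('scene',[(271,177),(293,250),(340,216),(217,180),(270,212)]),('side',[(309,168),(255,255),(333,240),(262,154),(273,211)])]:
    C=cam(n)
    for p in P: print(n,p,onz(*C,p,20).round())
E
```

```text
scene (271, 177) [ 473. -167.   20.]
scene (293, 250) [524. 149.  20.]
scene (340, 216) [380.  65.  20.]
scene (217, 180) [ 618. -195.   20.]
scene (270, 212) [527.   0.  20.]
side (309, 168) [ 470. -180.   20.]
side (255, 255) [528. 150.  20.]
side (333, 240) [374.  60.  20.]
side (262, 154) [ 611. -204.   20.]
side (273, 211) [524.  11.  20.]
```

View pics/ca.png

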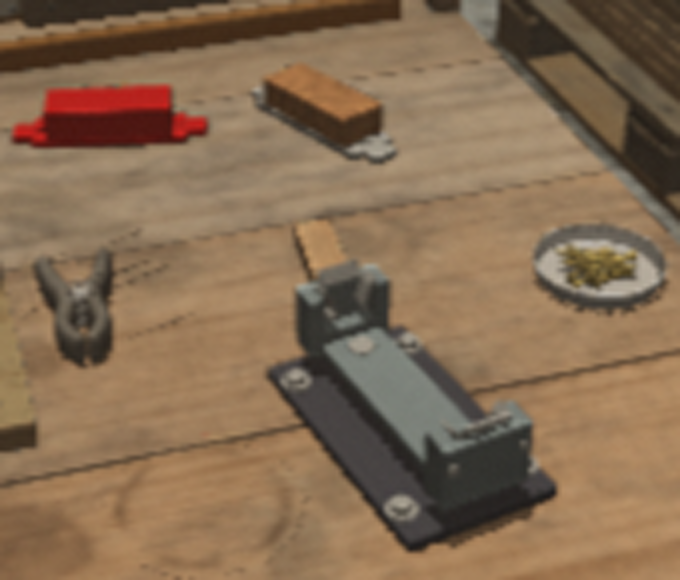

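View pics/cb.png

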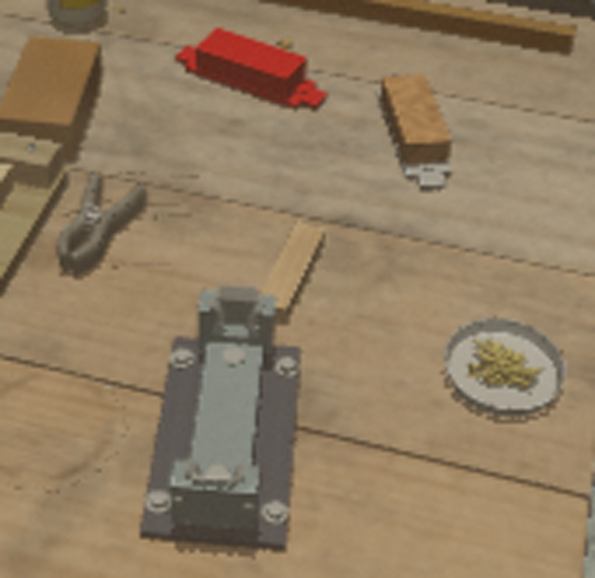

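The crop shows orange-brown cork on a light grey plate with ears at both ends, at scene (271,177) and side (309,168). That is the shoe, and the red piece is left alone. The bracket is at scene (293,250).

```bash
python3 - <<'E'
from h import *
C=cam('scene')
def f(l,C,o,k,z): 
    r=[onz(*C,(p[0]/k+o[0],p[1]/k+o[1]),z) for p in l]; d=r[1]-r[0]; print(np.round(r),np.degrees(np.arctan2(d[1],d[0])).round(1),np.linalg.norm(d[:2]).round(1))
f([(258,98),(385,152)],C,(190,150),4,5)      # ears
f([(284,72),(362,120)],C,(190,150),4,28)
f([(330,345),(430,470)],C,(190,150),4,32)
C=cam('side')
f([(405,75),(427,148)],C,(190,135),3.5,28)
f([(208,345),(193,470)],C,(190,135),3.5,32)
f([(264,345),(258,470)],C,(190,135),3.5,32)
E
```

```text
[[ 505. -223.    5.]
 [ 445. -121.    5.]] 120.6 118.5
[[ 489. -213.   28.]
 [ 459. -128.   28.]] 109.2 89.6
[[555. 108.  32.]
 [539. 213.  32.]] 98.3 106.7
[[ 487. -219.   28.]
 [ 455. -133.   28.]] 110.6 92.4
[[553. 106.  32.]
 [534. 199.  32.]] 101.9 94.8
[[520.  96.  32.]
 [498. 188.  32.]] 103.1 94.8
```

Call:
move_arm --commands '[[[0.04, -0.95, -0.7], 0.355], [[0.04, -0.95, -0.7], 0.355], [[0.04, -0.95, -0.7], 0.355], [[0.04, -0.95, -0.7], 0.355], [[0.04, -0.95, -0.7], 0.355], [[0.04, -0.95, -0.7], 0.355], [[0.04, -0.95, -0.7], 0.355], [[0.04, -0.95, -0.7], 0.355]]'

```text
time_s: 0.95
eef_pos: [407.6, 295.6, 208.9]
tcp_rot: [[-0.0, -0.202, 0.979], [-0.001, 0.979, 0.202], [-1.0, -0.001, -0.0]]
force: [0.3, 0.5, -0.6]
gripper_width: 86.9
```

Call:
move_arm --commands '[[[0.02, -0.33, 0.176], 0], [[0.02, -0.33, 0.176], 0], [[0.02, -0.33, 0.176], 0], [[0.02, -0.33, 0.176], 0], [[0.02, -0.33, 0.176], 0], [[0.02, -0.33, 0.176], 0]]'

```text
time_s: 1.55
eef_pos: [527.1, 151.0, 198.5]
tcp_rot: [[-0.001, -0.2, 0.98], [-0.001, 0.98, 0.2], [-1.0, -0.001, -0.001]]
force: [-0.7, -0.1, 0.3]
gripper_width: 87.0
```

```bash
python3 - <<'E'
from h import *
s,im=snap('wrist','w1.png'); np.savez('w1.npz',tcp_rot=s['tcp_rot'],eef_pos=s['eef_pos']); print(s['time_s'],s['eef_pos'],s['joint_positions'].round(2),s['force'])
E
```

```text
1.55 [527.11930793 150.97644348 198.54569164] [-0.76  0.18  0.45  1.72 -0.08  1.26 -0.09] [-0.65580104 -0.14323198  0.26139618]
```

View pics/w1.png

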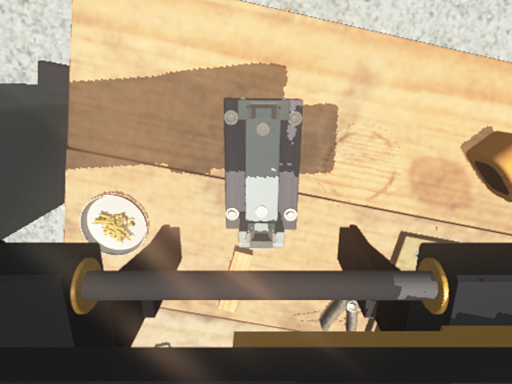

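```bash
python3 - <<'E'
import cv2
a=cv2.imread('pics/w1.png')[85:255,200:325]; cv2.imwrite('pics/w1c.png',cv2.resize(a,None,fx=3.5,fy=3.5,interpolation=cv2.INTER_CUBIC))
E
```

```text
(no output)
```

View pics/w1c.png

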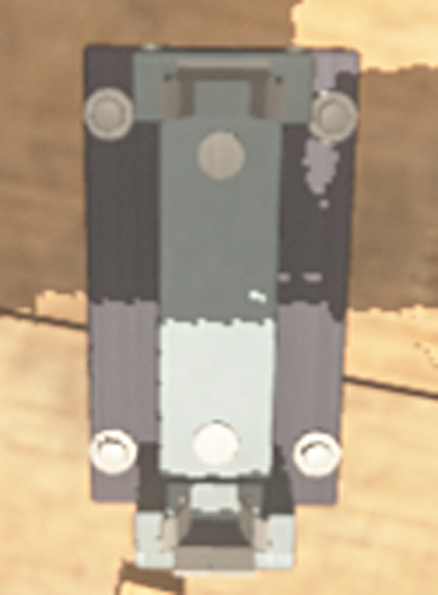

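Call:
move_arm --commands '[[[0, -0.16, 0.1], 0], [[0, -0.16, 0.1], 0], [[0, -0.16, 0.1], 0]]'

```text
time_s: 1.9
eef_pos: [593.7, 79.9, 198.5]
tcp_rot: [[0.0, -0.198, 0.98], [-0.003, 0.98, 0.198], [-1.0, -0.003, -0.001]]
force: [-1.0, -0.1, -0.3]
gripper_width: 87.1
```

```bash
python3 - <<'E'
from h import *
s,im=snap('wrist','w2.png'); np.savez('w2.npz',tcp_rot=s['tcp_rot'],eef_pos=s['eef_pos']); print(s['time_s'],s['eef_pos'])
K,T,c=cam('wrist',s); p=proj(K,T,c,[527,145,32]); print(p)
x,y=int(p[0]),int(p[1]); x0=max(x-62,0);y0=max(y-100,0); print(x0,y0)
cv2.imwrite('pics/w2c.png',cv2.resize(im[y0:y0+170,x0:x0+125,::-1],None,fx=3.5,fy=3.5,interpolation=cv2.INTER_CUBIC))
E
```

```text
1.9 [593.68909505  79.94402349 198.49515059]
[204.60866348  92.55009113]
142 0
```

View pics/w2c.png

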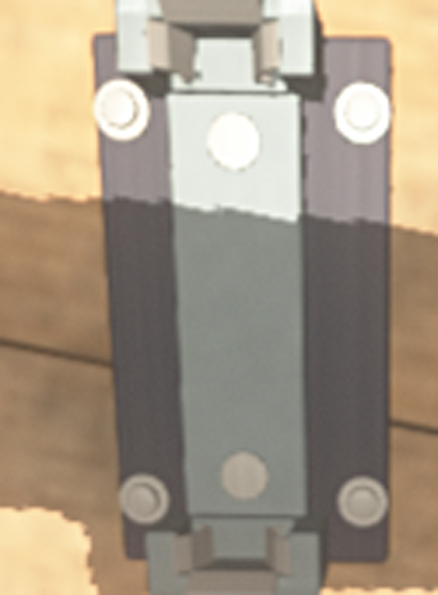

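View pics/w2.png

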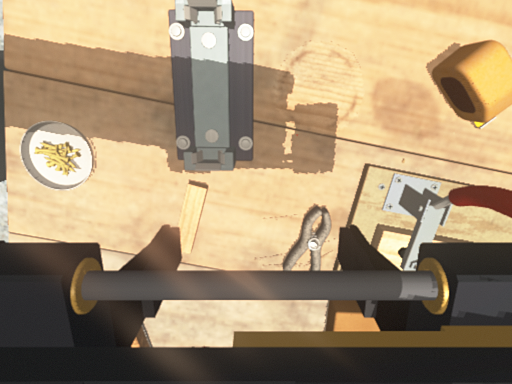

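```bash
cat > tri.py <<'E'
from h import *
def ld(f):
    d=np.load(f); return dict(tcp_rot=d['tcp_rot'],eef_pos=d['eef_pos'])
def tri(rs):
    A=np.zeros((3,3));b=np.zeros(3)
    for o,v in rs:
        M=np.eye(3)-np.outer(v,v);A+=M;b+=M@o
    p=np.linalg.solve(A,b); return p,[np.linalg.norm((np.eye(3)-np.outer(v,v))@(p-o)) for o,v in rs]
E
python3 - <<'E'
from tri import *
C1=cam('wrist',ld('w1.npz'));C2=cam('wrist',ld('w2.npz'))
P={'bf':((220,155),(233,140)),'bn':((216,443),(243,475)),'nl':((160,475),(190,517)),'nr':((273,475),(306,515)),'fl':((160,120),(168,93)),'fr':((281,120),(299,95)),
'mfl':((108,114),(122,110)),'mfr':((333,117),(362,112)),'mnl':((113,451),(144,498)),'mnr':((317,452),(362,500))}
R={}
for k,(a,b) in P.items():
    u=(a[0]/3.5+200,a[1]/3.5+85);w=(b[0]/3.5+142,b[1]/3.5)
    p,e=tri([ray(*C1,u),ray(*C2,w)]); R[k]=(onz(*C1,u,32)+onz(*C2,w,32))/2
    print(k,p.round(1),np.round(e,1),onz(*C1,u,32).round(1),onz(*C2,w,32).round(1))
c=(R['nl']+R['nr']+R['fl']+R['fr'])/4; print(c,(R['bf']+R['bn'])/2)
for a,b in [('bn','bf'),('nl','fl'),('nr','fr')]:
    d=R[b]-R[a]; print(np.degrees(np.arctan2(d[1],d[0])),np.linalg.norm(d))
E
```

```text
bf [523.1 192.5  28.7] [0. 0.] [523.  192.9  32. ] [523.6 192.2  32. ]
bn [539.9 104.6  29.5] [0.2 0.2] [539.9 105.7  32. ] [540.  104.9  32. ]
nl [525.2  87.6  22.3] [0. 0.] [524.8  91.7  32. ] [526.7  89.7  32. ]
nr [560.   96.4  26.8] [0.5 0.5] [559.6  98.8  32. ] [559.9  97.   32. ]
fl [504.6 199.6  32. ] [0.6 0.6] [504.2 199.1  32. ] [505.1 200.   32. ]
fr [538.5 206.3  30.5] [0.5 0.5] [538.  206.1  32. ] [539.  206.4  32. ]
mfl [488.  195.7   9.8] [0.1 0.1] [489.4 197.8  32. ] [493.8 193.5  32. ]
mfr [554.7 208.5  12. ] [0.1 0.1] [552.3 209.9  32. ] [556.  205.6  32. ]
mnl [508.8  88.3  11.6] [0. 0.] [508.9  96.7  32. ] [512.8  92.5  32. ]
mnr [575.1 101.1  10.6] [0.2 0.2] [571.3 109.1  32. ] [575.1 104.6  32. ]
[532.16585468 148.58807966  32.        ] [531.61984497 148.91971151  32.        ]
100.81017459471403 88.7973034132677
100.9797151521765 110.9088591107031
101.10150872111163 110.3692810676776
```

Call:
move_arm --commands '[[[0.04, -0.46, -0.336], -0.056], [[0.04, -0.46, -0.336], -0.056], [[0.04, -0.46, -0.336], -0.056], [[0.04, -0.46, -0.336], -0.056], [[0.04, -0.46, -0.336], -0.056], [[0.04, -0.46, -0.336], -0.056], [[0.04, -0.46, -0.336], -0.056]]'

```text
time_s: 2.65
eef_pos: [471.4, -179.0, 179.0]
tcp_rot: [[-0.001, -0.364, 0.931], [-0.001, 0.931, 0.364], [-1.0, -0.001, -0.001]]
force: [0.6, -0.4, 0.5]
gripper_width: 87.2
```

```bash
cat > sv.py <<'E'
from tri import *
import sys
n=sys.argv[1]; P=[float(x) for x in sys.argv[2:5]]
s,im=snap('wrist',n+'.png'); np.savez(n+'.npz',tcp_rot=s['tcp_rot'],eef_pos=s['eef_pos']); print(s['time_s'],s['eef_pos'],s['joint_positions'].round(2))
p=proj(*cam('wrist',s),P)
x0=max(int(p[0])-80,0);y0=max(int(p[1])-80,0); print(p,x0,y0)
cv2.imwrite('pics/'+n+'c.png',cv2.resize(im[y0:y0+160,x0:x0+160,::-1],None,fx=3.5,fy=3.5,interpolation=cv2.INTER_CUBIC))
E
python3 sv.py w3 472 -173 14
```

```text
2.65 [ 471.36527841 -178.95905072  178.95529537] [-0.35  0.09  0.66  1.86 -0.06  1.21  0.71]
[261.35303801 165.02102791] 181 85
```

View pics/w3c.png

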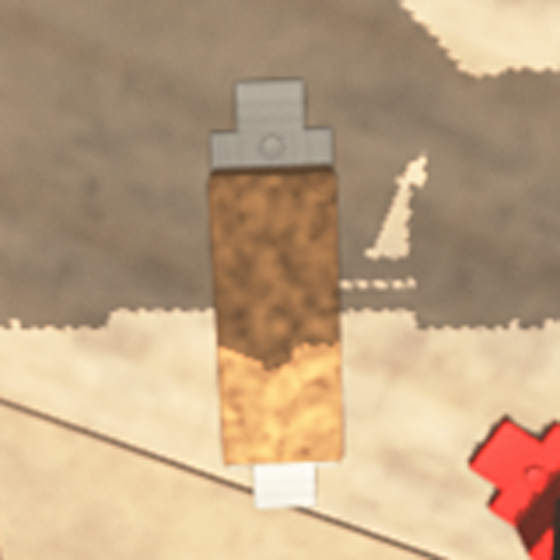

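```bash
python3 - <<'E'
from tri import *
C=cam('wrist',ld('w3.npz'))
q=lambda p,z:onz(*C,(p[0]/3.5+181,p[1]/3.5+85),z)
f=(q((235,80),6)+q((304,77),6))/2; n=(q((257,508),6)+q((315,505),6))/2
c=[q(p,28) for p in [(209,171),(338,168),(343,461),(224,465)]]
print(f,n,(f+n)/2,np.linalg.norm(f-n),np.degrees(np.arctan2(*(f-n)[[1,0]])))
print(np.round(c,1),np.mean(c,0)); d=(c[0]+c[1]-c[2]-c[3])/2; print(np.linalg.norm(d),np.degrees(np.arctan2(d[1],d[0])),np.linalg.norm(c[0]-c[1]),np.linalg.norm(c[2]-c[3]))
E
```

```text
[ 447.77817583 -120.70211105    6.        ] [ 501.62178732 -243.77917694    6.        ] [ 474.69998157 -182.24064399    6.        ] 134.33949027023863 113.62835991550288
[[ 440.9 -148.7   28. ]
 [ 473.7 -134.9   28. ]
 [ 508.1 -214.6   28. ]
 [ 475.6 -228.8   28. ]] [ 474.57583164 -181.74514543   28.        ]
87.03118832615667 113.3759804578883 35.521736888544915 35.48842292367598
```

Call:
move_arm --commands '[[[0.1, -0.068, 0.004], -0.012], [[0.1, -0.068, 0.004], -0.012], [[0.1, -0.068, 0.004], -0.012]]'

```text
time_s: 3.0
eef_pos: [487.0, -205.3, 127.6]
tcp_rot: [[-0.004, -0.403, 0.915], [-0.0, 0.915, 0.403], [-1.0, 0.002, -0.004]]
force: [-0.3, -0.6, 0.5]
gripper_width: 87.2
```

```bash
python3 sv.py w4 474.6 -182 14
```

```text
3.0 [ 486.9582614  -205.25583545  127.59217435] [-0.29  0.23  0.68  1.86 -0.16  1.11  0.86]
[256.64686039 155.07429081] 176 75
```

View pics/w4c.png

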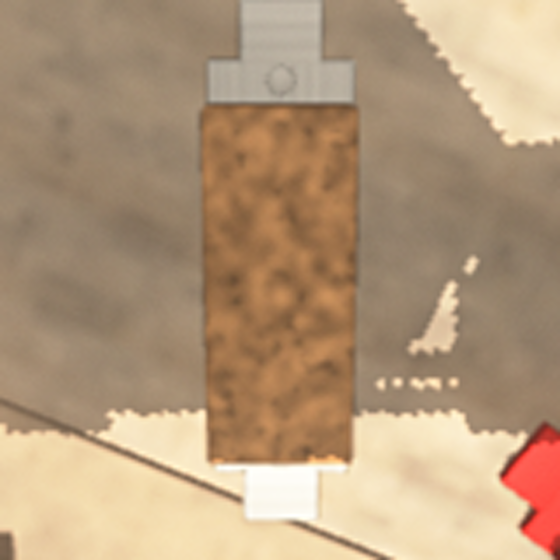

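```bash
python3 - <<'E'
from tri import *
C=cam('wrist',ld('w3.npz'));D=cam('wrist',ld('w4.npz'))
A=[(209,171),(338,168),(343,461),(224,465),(272,146),(257,508),(315,505)];B=[(201,104),(357,103),(353,464),(208,466),(281,80),(246,520),(317,520)]
L=[]
for a,b in zip(A,B):
    b=(b[0]/3.5+176,b[1]/3.5+75)
    p,e=tri([ray(*C,(a[0]/3.5+181,a[1]/3.5+85)),ray(*D,b)]); print(p.round(1),np.round(e,1),onz(*D,b,28 if len(L)<4 else 6).round(1)); L.append(onz(*D,b,28))
m=np.mean(L[:4],0); d=L[0]+L[1]-L[2]-L[3]; print(m,np.degrees(np.arctan2(d[1],d[0])))
s=manip.state(); R=s['tcp_rot']; print(s['eef_pos'],R.T@(np.array([474.6,-182,10])-s['eef_pos']),np.degrees(np.arctan2(R[1,2],R[0,2])))
E
```

```text
[ 440.5 -150.7   16.3] [0.4 0.4] [ 440.8 -150.    28. ]
[ 473.5 -135.6   24.2] [0.6 0.6] [ 472.8 -135.7   28. ]
[ 507.  -212.8   33.2] [0. 0.] [ 508.1 -214.4   28. ]
[ 476.4 -232.9   18.4] [0.2 0.2] [ 475.5 -229.4   28. ]
[ 455.3 -138.6    4.5] [0.2 0.2] [ 455.1 -138.6    6. ]
[ 492.1 -245.5   11.6] [0.2 0.2] [ 492.7 -248.     6. ]
[ 512.6 -244.8   -6. ] [0. 0.] [ 510.3 -240.1    6. ]
[ 474.29571419 -182.40394219   28.        ] 113.88673771118256
[ 487.48710028 -205.21637731  128.85038462] [118.87618882  26.34705807  -2.18534146] 23.778360806364386
```

Call:
move_arm --commands '[[[0.15, 0.0525, -0.0045], 0], [[0.15, 0.0525, -0.0045], 0], [[0.15, 0.0525, -0.0045], 0], [[0.15, 0.0525, -0.0045], 0]]' --fingers 72

```text
time_s: 3.45
eef_pos: [475.9, -181.4, 55.6]
tcp_rot: [[-0.001, -0.404, 0.915], [0.0, 0.915, 0.404], [-1.0, 0.0, -0.001]]
force: [0.3, 0.2, 1.1]
gripper_width: 65.5
```

```bash
python3 - <<'E'
from h import *
s=manip.state(); R=s['tcp_rot']; print(s['eef_pos'],R.T@(np.array([474.45,-182.2,4.])-s['eef_pos']),np.degrees(np.arctan2(R[1,2],R[0,2])),s['gripper_width'])
E
```

```text
[ 475.88395344 -181.42624316   55.61300487] [51.61384498 -0.14387742 -1.59608865] 23.858762094183177 65.53078920551886
```

Call:
move_arm --commands '[[[0.1, 0, -0.003], 0], [[0.1, 0, -0.003], 0], [[0.1, 0, -0.003], 0]]'

```text
time_s: 3.75
eef_pos: [475.4, -182.6, 7.4]
tcp_rot: [[0.0, -0.404, 0.915], [-0.0, 0.915, 0.404], [-1.0, -0.0, 0.0]]
force: [-0.1, 0.1, 0.8]
gripper_width: 63.0
```

Call:
move_arm --commands '[[[0, 0, 0], 0], [[0, 0, 0], 0], [[0, 0, 0], 0], [[0, 0, 0], 0], [[0, 0, 0], 0], [[0, 0, 0], 0]]' --fingers 0 --grip_force 60

```text
time_s: 4.35
eef_pos: [475.5, -182.8, 7.9]
tcp_rot: [[0.0, -0.404, 0.915], [-0.0, 0.915, 0.404], [-1.0, -0.0, 0.0]]
force: [-1.8, 0.6, 7.3]
gripper_width: 35.9
```

```bash
python3 sv.py w5 474.6 -182 14
```

```text
4.35 [ 475.49055418 -182.753719      7.93753563] [-0.26  0.37  0.61  2.   -0.28  0.85  0.93]
[257.00684067 245.04435541] 177 165
```

View pics/w5.png

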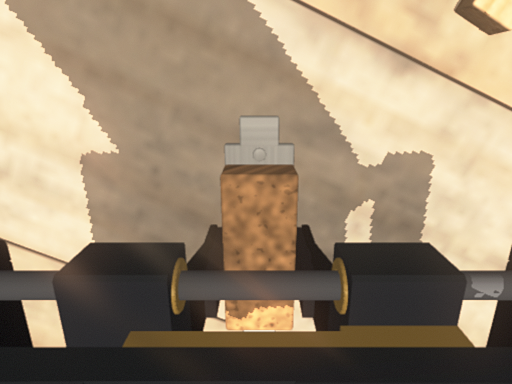

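Call:
move_arm --commands '[[[0, 0, 0], 0], [[0.01, 0, 0], 0], [[0.012, 0, 0], 0], [[0.012, 0, 0], 0]]' --fingers 55

```text
time_s: 4.8
eef_pos: [475.2, -182.7, 1.5]
tcp_rot: [[-0.0, -0.404, 0.915], [-0.0, 0.915, 0.404], [-1.0, -0.0, -0.0]]
force: [0.2, -0.3, 0.1]
gripper_width: 47.2
```

Call:
move_arm --commands '[[[0, 0, 0], 0], [[0, 0, 0], 0], [[0, 0, 0], 0], [[0, 0, 0], 0], [[0, 0, 0], 0]]' --fingers 0

```text
time_s: 5.3
eef_pos: [475.2, -182.7, 1.5]
tcp_rot: [[-0.0, -0.404, 0.915], [-0.0, 0.915, 0.404], [-1.0, -0.0, -0.0]]
force: [1.4, 0.2, -1.1]
gripper_width: 35.6
```

Call:
move_arm --commands '[[[-0.24, 0, 0], 0], [[-0.24, 0, 0], 0], [[-0.24, 0, 0], 0], [[-0.24, 0, 0], 0]]'

```text
time_s: 5.7
eef_pos: [477.0, -183.1, 124.4]
tcp_rot: [[0.005, -0.404, 0.915], [-0.0, 0.915, 0.404], [-1.0, -0.002, 0.004]]
force: [0.3, 1.1, -3.5]
gripper_width: 35.8
```

```bash
python3 - <<'E'
from h import *
s=manip.state(); R=s['tcp_rot']; print(s['eef_pos'],s['force'],s['gripper_width'],R.T@(np.array([531.9,148.7,120.])-s['eef_pos'])/500,(np.degrees(np.arctan2(R[1,2],R[0,2]))-11)/180)
s,im=snap('side','s5.png')
E
```

```text
[ 476.95938924 -183.06514143  124.35137613] [ 0.32659456  1.06940819 -3.50278413] 35.801120185559874 [0.00910847 0.56265987 0.36844669] 0.0712174481299465
```

View pics/s5.png

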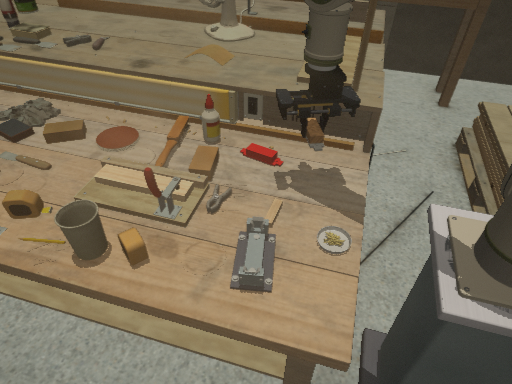

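The side view shows the shoe held at (316,132), clear of the bench. I'll carry it to above the bracket.

Call:
move_arm --commands '[[[0.01, 0.563, 0.368], 0.071], [[0.01, 0.563, 0.368], 0.071], [[0.01, 0.563, 0.368], 0.071], [[0.01, 0.563, 0.368], 0.071], [[0.01, 0.563, 0.368], 0.071], [[0.01, 0.563, 0.368], 0.071], [[0.01, 0.563, 0.368], 0.071], [[0.01, 0.563, 0.368], 0.071]]'

```text
time_s: 6.55
eef_pos: [528.7, 156.8, 114.8]
tcp_rot: [[-0.001, -0.201, 0.98], [0.001, 0.98, 0.201], [-1.0, 0.001, -0.001]]
force: [0.1, -1.0, -3.4]
gripper_width: 35.8
```

```bash
cat > rel.py <<'E'
from h import *
import sys
z=float(sys.argv[1]); x=float(sys.argv[2]) if len(sys.argv)>2 else 531.9; y=float(sys.argv[3]) if len(sys.argv)>3 else 148.7
s=manip.state(); R=s['tcp_rot']; print(s['time_s'],s['eef_pos'].round(1),s['force'].round(1),s['torque'].round(2),s['gripper_width'],(R.T@(np.array([x,y,z])-s['eef_pos'])/500).round(4),((np.degrees(np.arctan2(R[1,2],R[0,2]))-11)/180).round(4))
E
python3 rel.py 115
```

```text
6.55 [528.7 156.8 114.8] [ 0.1 -1.  -3.4] [-0.13  0.05 -0.  ] 35.84847561962994 [-0.0004 -0.0172  0.003 ] 0.0034
```

Call:
move_arm --commands '[[[0.03, -0.0188, 0.003], 0.003], [[0.06, -0.0188, 0.003], 0.003], [[0.07, -0.0188, 0.003], 0.003], [[0.07, -0.0188, 0.003], 0.003]]'

```text
time_s: 6.95
eef_pos: [530.9, 147.1, 78.2]
tcp_rot: [[-0.004, -0.191, 0.982], [-0.0, 0.982, 0.191], [-1.0, 0.0, -0.004]]
force: [-0.2, 0.1, -3.2]
gripper_width: 35.6
```

```bash
python3 rel.py 80; python3 sv.py w6 531.9 148.7 85; python3 - <<'E'
from h import *
for n in ('scene','side'):
    s,im=snap(n,n+'6.png'); p=proj(*cam(n),[531.9,148.7,60]); x0,y0=int(p[0])-50,int(p[1])-50; print(x0,y0)
    cv2.imwrite('pics/'+n+'6c.png',cv2.resize(im[y0:y0+100,x0:x0+100,::-1],None,fx=5,fy=5,interpolation=cv2.INTER_CUBIC))
im=cv2.imread('pics/w6.png')[40:260,180:340]; cv2.imwrite('pics/w6c.png',cv2.resize(im,None,fx=2.7,fy=2.7,interpolation=cv2.INTER_CUBIC))
E
```

```text
6.95 [530.9 147.1  78.2] [-0.2  0.1 -3.2] [-0.07  0.04  0.03] 35.564427095237996 [-0.0036  0.0027  0.0025] 0.0001
6.95 [530.9076959  147.13127408  78.19490744] [-0.75  0.32  0.47  1.84 -0.17  1.02 -0.02]
[260.19707654 245.39733279] 180 165
239 184
203 191
```

View pics/w6c.png

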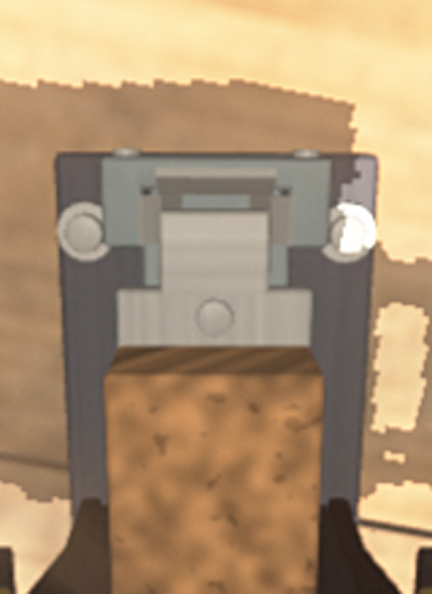

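View pics/scene6c.png

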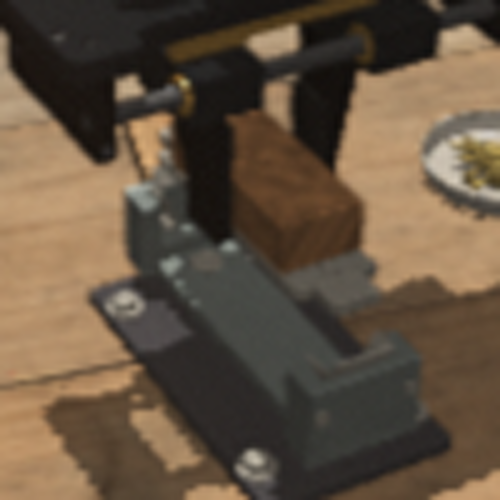

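View pics/side6c.png

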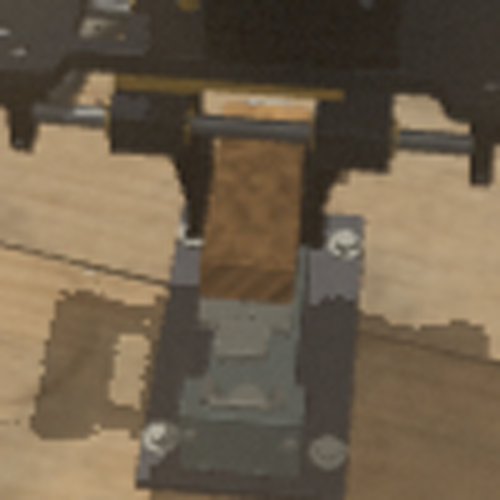

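```bash
python3 - <<'E'
from tri import *
s=ld('w6.npz'); C=cam('wrist',s); R=s['tcp_rot'];t=s['eef_pos']
def q(p,z): 
    P=onz(*C,(p[0]/2.7+180,p[1]/2.7+40),z); return P,R.T@(P-t)
for n,p,z in [('eartip',(215,210),82.7),('earL',(162,211),82.7),('earR',(268,210),82.7),('plateL',(118,290),82.7),('plateR',(312,290),82.7),('wall',(216,194),32),('wall',(216,208),32),('chkL',(103,244),54),('chkR',(330,244),54),('chkLf',(103,158),54),('chkRf',(332,158),54),('lipL',(157,168),61),('lipR',(276,168),61),('lip2',(216,182),61)]:
    P,L=q(p,z); b=np.array([531.9,148.7]);a=np.radians(11); d=P[:2]-b
    print(n,P.round(1),L.round(1),'brk',(d@[np.cos(a),np.sin(a)]).round(1),(d@[-np.sin(a),np.cos(a)]).round(1))
E
```

```text
eartip [518.8 213.9  82.7] [-4.5 67.9  0.9] brk -0.4 66.5
earL [509.6 211.9  82.7] [-4.4 67.7 -8.6] brk -9.8 66.3
earR [528.  215.7  82.7] [-4.5 67.9 10.3] brk 9.0 66.5
plateL [504.2 196.5  82.7] [ -4.4  53.6 -16.8] brk -18.1 52.2
plateR [538.9 203.3  82.7] [-4.6 53.6 18.6] brk 17.3 52.3
wall [519.  213.4  32. ] [46.2 67.3  1.2] brk -0.3 65.9
wall [519.7 210.2  32. ] [46.2 64.1  1.2] brk -0.3 62.7
chkL [497.2 200.   54. ] [ 24.3  58.4 -22.8] brk -24.2 57.0
chkR [544.5 209.3  54. ] [24.1 58.4 25.3] brk 23.9 57.1
chkLf [494.5 217.4  54. ] [ 24.3  75.9 -22.2] brk -23.6 74.6
chkRf [540.8 226.5  54. ] [24.1 76.  25. ] brk 23.6 74.7
lipL [506.2 218.   61. ] [ 17.3  74.2 -10.7] brk -12.0 72.9
lipR [529.4 222.5  61. ] [17.2 74.3 13. ] brk 11.7 72.9
lip2 [518.2 217.6  61. ] [17.2 71.5  1.1] brk -0.3 70.2
```

```bash
python3 rel.py 60 531.2 147.7
```

```text
7.1 [532.3 147.8  80.2] [-0.1 -0.1 -3.3] [-0.05 -0.01 -0.04] 35.853917949984485 [ 0.0405  0.0001 -0.0022] 0.0002
```

Call:
move_arm --commands '[[[0.02, 0, -0.0022], 0], [[0.04, 0, -0.0022], 0], [[0.04, 0, -0.0022], 0], [[0.04, 0, -0.0022], 0]]'

```text
time_s: 7.5
eef_pos: [530.9, 147.5, 59.8]
tcp_rot: [[-0.001, -0.191, 0.981], [0.001, 0.981, 0.191], [-1.0, 0.001, -0.001]]
force: [-0.3, 0.8, -1.9]
gripper_width: 35.6
```

```bash
python3 rel.py 50 531.2 147.7;python3 - <<'E'
from h import *
s,_=snap('wrist','w7.png'); np.savez('w7.npz',tcp_rot=s['tcp_rot'],eef_pos=s['eef_pos'])
im=cv2.imread('pics/w7.png')[60:220,180:340]; cv2.imwrite('pics/w7c.png',cv2.resize(im,None,fx=3.5,fy=3.5,interpolation=cv2.INTER_CUBIC))
E
```

```text
7.5 [530.9 147.5  59.8] [-0.3  0.8 -1.9] [-0.04  0.02 -0.02] 35.64706204289917 [0.0197 0.0003 0.0007] 0.0002
```

View pics/w7c.png

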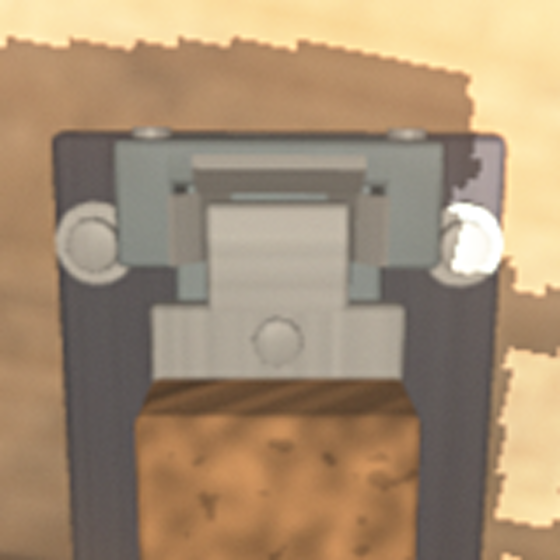

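The ear is centred at crop column 278 and the slot at 280, with the ear tip just inside the end wall. I'll go down into the slots.

Call:
move_arm --commands '[[[0.01, 0.0002, 0.0007], 0], [[0.018, 0.0002, 0.0007], 0], [[0.018, 0.0002, 0.0007], 0], [[0.018, 0.0002, 0.0007], 0]]'

```text
time_s: 7.95
eef_pos: [531.1, 147.6, 50.9]
tcp_rot: [[-0.002, -0.191, 0.982], [0.001, 0.982, 0.191], [-1.0, 0.001, -0.002]]
force: [-2.5, -0.1, -2.5]
gripper_width: 35.5
```

```bash
python3 rel.py 44 531.2 147.7
```

```text
7.95 [531.1 147.6  50.9] [-2.5 -0.1 -2.5] [-0.21  0.57 -0.14] 35.540685133143946 [0.0139 0.0001 0.0003] 0.0002
```

Call:
move_arm --commands '[[[0.003, 0, 0], 0], [[0.006, 0, 0], 0], [[0.006, 0, 0], 0]]'

```text
time_s: 8.25
eef_pos: [530.9, 147.6, 47.8]
tcp_rot: [[-0.002, -0.191, 0.982], [0.001, 0.982, 0.191], [-1.0, 0.001, -0.002]]
force: [-1.8, -1.3, -1.2]
gripper_width: 35.7
```

Call:
move_arm --commands '[[[0.003, 0, 0], 0], [[0.006, 0, 0], 0], [[0.006, 0, 0], 0]]'

```text
time_s: 8.55
eef_pos: [530.9, 147.6, 44.7]
tcp_rot: [[-0.002, -0.191, 0.982], [0.001, 0.982, 0.191], [-1.0, 0.001, -0.002]]
force: [-2.2, -1.0, 0.3]
gripper_width: 36.0
```

Call:
move_arm --commands '[[[0.003, 0, 0], 0], [[0.006, 0, 0], 0], [[0.006, 0, 0], 0]]'

```text
time_s: 8.85
eef_pos: [530.9, 147.6, 41.6]
tcp_rot: [[-0.002, -0.191, 0.982], [0.001, 0.982, 0.191], [-1.0, 0.001, -0.002]]
force: [-2.3, -0.5, 2.2]
gripper_width: 35.7
```

Call:
move_arm --commands '[[[0.003, 0, 0], 0], [[0.005, 0, 0], 0], [[0.005, 0, 0], 0]]'

```text
time_s: 9.15
eef_pos: [531.2, 147.7, 39.4]
tcp_rot: [[-0.002, -0.191, 0.982], [0.001, 0.982, 0.191], [-1.0, 0.002, -0.001]]
force: [-3.6, -0.9, 4.9]
gripper_width: 35.3
```

Call:
move_arm --commands '[[[0.003, 0, 0], 0], [[0.005, 0, 0], 0], [[0.005, 0, 0], 0]]'

```text
time_s: 9.45
eef_pos: [531.6, 147.9, 37.4]
tcp_rot: [[-0.001, -0.191, 0.982], [0.002, 0.982, 0.191], [-1.0, 0.002, -0.001]]
force: [-4.1, -0.7, 7.5]
gripper_width: 35.7
```

Call:
move_arm --commands '[[[0.003, 0, 0], 0], [[0.005, 0, 0], 0], [[0.005, 0, 0], 0]]'

```text
time_s: 9.75
eef_pos: [532.1, 148.0, 35.7]
tcp_rot: [[-0.0, -0.191, 0.982], [0.002, 0.982, 0.191], [-1.0, 0.002, 0.0]]
force: [-4.7, -0.8, 9.0]
gripper_width: 35.8
```

Call:
move_arm --commands '[[[0.003, 0, -0.0015], 0], [[0.005, 0, -0.002], 0], [[0.005, 0, -0.002], 0]]'

```text
time_s: 10.05
eef_pos: [532.1, 148.1, 34.5]
tcp_rot: [[0.002, -0.191, 0.982], [0.003, 0.982, 0.191], [-1.0, 0.003, 0.002]]
force: [-6.1, -1.7, 13.6]
gripper_width: 36.0
```

```bash
python3 rel.py 32 531.2 147.7; python3 - <<'E'
from h import *
s,_=snap('wrist','w8.png'); np.savez('w8.npz',tcp_rot=s['tcp_rot'],eef_pos=s['eef_pos'])
im=cv2.imread('pics/w8.png')[60:220,180:340]; cv2.imwrite('pics/w8c.png',cv2.resize(im,None,fx=3.5,fy=3.5,interpolation=cv2.INTER_CUBIC))
s,im=snap('side','side8.png'); cv2.imwrite('pics/side8c.png',cv2.resize(im[200:300,200:310,::-1],None,fx=5,fy=5,interpolation=cv2.INTER_CUBIC))
s,im=snap('scene','scene8.png'); cv2.imwrite('pics/scene8c.png',cv2.resize(im[190:290,240:350,::-1],None,fx=5,fy=5,interpolation=cv2.INTER_CUBIC))
E
```

```text
10.05 [532.1 148.1  34.5] [-6.1 -1.7 13.6] [-0.45  1.29 -0.08] 35.977149763471594 [ 0.0049 -0.0005 -0.002 ] 0.0002
```

View pics/w8c.png

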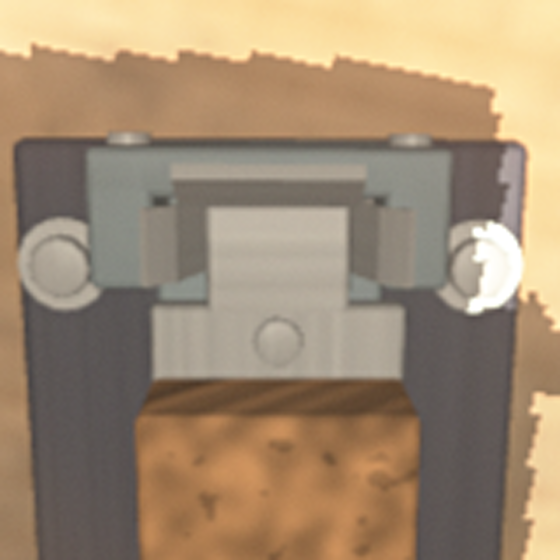

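View pics/side8c.png

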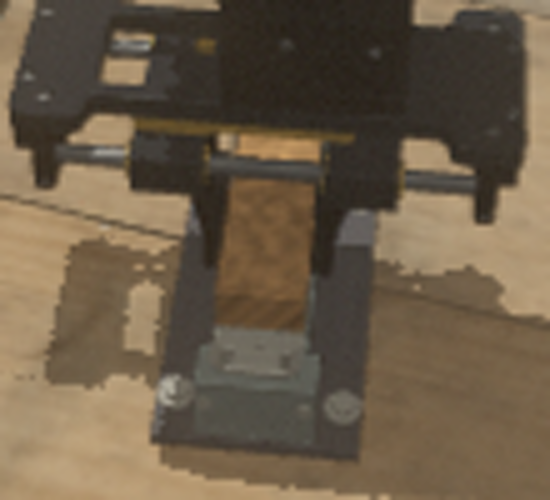

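View pics/scene8c.png

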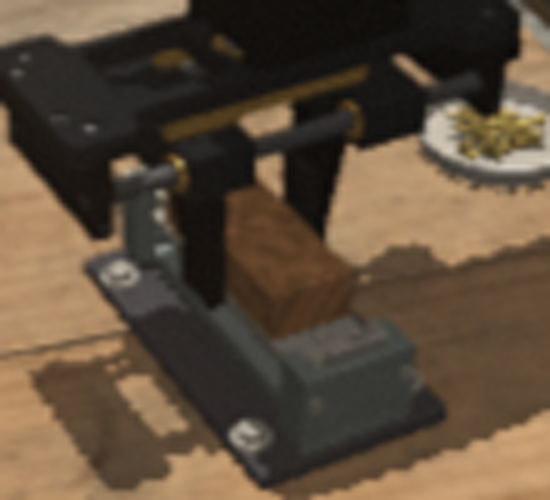

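Call:
move_arm --commands '[[[0.002, 0, -0.003], 0], [[0.004, 0, -0.003], 0], [[0.004, 0, -0.003], 0]]'

```text
time_s: 10.5
eef_pos: [531.3, 148.1, 33.2]
tcp_rot: [[0.003, -0.191, 0.982], [0.004, 0.982, 0.191], [-1.0, 0.004, 0.004]]
force: [-2.8, -0.3, 2.4]
gripper_width: 35.5
```

Call:
move_arm --commands '[[[0.002, 0, -0.002], 0], [[0.004, 0, -0.002], 0], [[0.004, 0, -0.002], 0]]'

```text
time_s: 10.8
eef_pos: [531.0, 148.1, 31.5]
tcp_rot: [[0.005, -0.191, 0.981], [0.005, 0.981, 0.191], [-1.0, 0.004, 0.005]]
force: [-1.5, -0.4, 4.9]
gripper_width: 35.8
```

Call:
move_arm --commands '[[[0.002, 0, 0], 0], [[0.004, 0, 0], 0], [[0.004, 0, 0], 0]]'

```text
time_s: 11.1
eef_pos: [531.2, 148.1, 29.5]
tcp_rot: [[0.005, -0.191, 0.981], [0.005, 0.981, 0.191], [-1.0, 0.004, 0.006]]
force: [-2.3, 0.2, 3.1]
gripper_width: 35.3
```

```bash
python3 - <<'E'
from h import *
s,_=snap('wrist','w9.png'); np.savez('w9.npz',tcp_rot=s['tcp_rot'],eef_pos=s['eef_pos']); print(s['eef_pos'],s['force'],s['torque'],s['gripper_width'])
im=cv2.imread('pics/w9.png')[60:220,180:340]; cv2.imwrite('pics/w9c.png',cv2.resize(im,None,fx=3.5,fy=3.5,interpolation=cv2.INTER_CUBIC))
E
```

```text
[531.19962608 148.1011435   29.53301638] [-2.3288073   0.17631225  3.10741535] [-0.16935872  0.49038447 -0.11506007] 35.25603188166842
```

View pics/w9c.png

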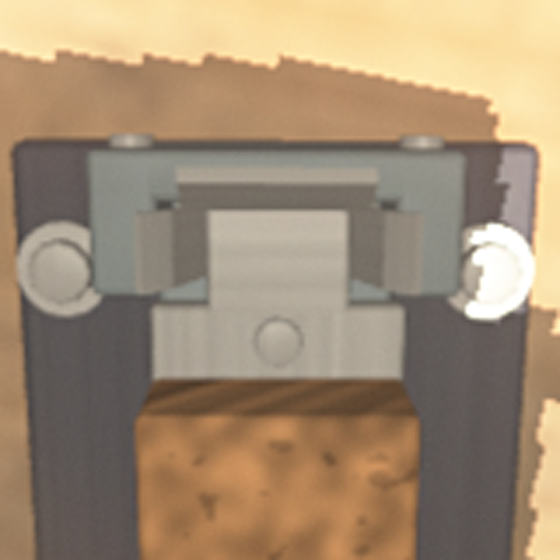

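Call:
move_arm --commands '[[[0.001, 0, 0], 0], [[0.002, 0, 0], 0], [[0.002, 0, 0], 0]]'

```text
time_s: 11.45
eef_pos: [531.1, 148.1, 28.3]
tcp_rot: [[0.005, -0.192, 0.981], [0.005, 0.981, 0.192], [-1.0, 0.004, 0.006]]
force: [-1.2, -0.7, 0.4]
gripper_width: 35.6
```

Call:
move_arm --commands '[[[0.001, 0, 0], 0], [[0.002, 0, 0], 0], [[0.002, 0, 0], 0]]'

```text
time_s: 11.75
eef_pos: [531.1, 148.2, 27.1]
tcp_rot: [[0.005, -0.192, 0.981], [0.004, 0.981, 0.192], [-1.0, 0.003, 0.006]]
force: [-0.7, 0.2, 0.9]
gripper_width: 35.4
```

Call:
move_arm --commands '[[[0.001, 0, 0], 0], [[0.002, 0, 0], 0], [[0.002, 0, 0], 0]]'

```text
time_s: 12.05
eef_pos: [531.1, 148.1, 26.1]
tcp_rot: [[0.005, -0.192, 0.981], [0.004, 0.981, 0.192], [-1.0, 0.003, 0.006]]
force: [-0.8, 0.1, 1.7]
gripper_width: 35.6
```

```bash
python3 - <<'E'
from tri import *
s,_=snap('wrist','w10.png'); np.savez('w10.npz',tcp_rot=s['tcp_rot'],eef_pos=s['eef_pos']); print(s['eef_pos'],s['force'],s['torque'])
im=cv2.imread('pics/w10.png')[60:220,180:340]; cv2.imwrite('pics/w10c.png',cv2.resize(im,None,fx=3.5,fy=3.5,interpolation=cv2.INTER_CUBIC))
def zw(f,l,r,W,y):
    C=cam('wrist',ld(f)); 
    g=lambda z: np.linalg.norm(onz(*C,(l/3.5+180,y/3.5+60),z)-onz(*C,(r/3.5+180,y/3.5+60),z))-W
    from scipy.optimize import brentq
    return brentq(g,-50,120)
print('cheek z',zw('w7.npz',117,443,48,266),zw('w8.npz',88,450,48,288),zw('w9.npz',90,464,48,293))
print('plate top',[zw(f,153,404,36,308) for f in ('w7.npz','w8.npz','w9.npz')])
E
```

```text
[531.12392792 148.1378605   26.10285538] [-0.75437009  0.07394712  1.72239246] [-0.30892899  0.35356546 -0.01316683]
cheek z 55.30715573886664 47.55859915304417 47.67425234127154
plate top [61.419297074823746, 36.156301896049044, 31.26439386280225]
```

View pics/w10c.png

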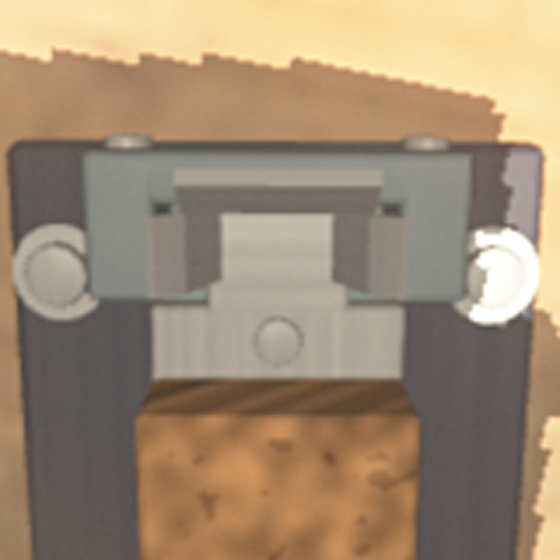

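Call:
move_arm --commands '[[[0.001, 0, 0], 0], [[0.002, 0, 0], 0], [[0.002, 0, 0], 0]]'

```text
time_s: 12.4
eef_pos: [531.1, 148.2, 25.5]
tcp_rot: [[0.005, -0.192, 0.981], [0.005, 0.981, 0.192], [-1.0, 0.004, 0.006]]
force: [-3.5, 0.2, 7.0]
gripper_width: 35.5
```

Call:
move_arm --commands '[[[0.001, 0, 0], 0], [[0.002, 0, 0], 0], [[0.002, 0, 0], 0]]'

```text
time_s: 12.7
eef_pos: [531.1, 148.1, 25.4]
tcp_rot: [[0.004, -0.192, 0.981], [0.005, 0.981, 0.192], [-1.0, 0.004, 0.005]]
force: [-7.3, -1.4, 14.8]
gripper_width: 35.5
```

Call:
move_arm --commands '[[[0.002, 0, -0.0004], 0], [[0.0024, 0, -0.0004], 0], [[0.0024, 0, -0.0004], 0]]'

```text
time_s: 13.0
eef_pos: [531.1, 148.2, 25.4]
tcp_rot: [[0.004, -0.191, 0.981], [0.006, 0.981, 0.191], [-1.0, 0.005, 0.005]]
force: [-6.5, -1.4, 17.2]
gripper_width: 35.6
```

Call:
move_arm --commands '[[[0.0026, 0, -0.0004], 0], [[0.003, 0, -0.0004], 0], [[0.003, 0, -0.0004], 0], [[0.003, 0, -0.0004], 0]]'

```text
time_s: 13.4
eef_pos: [531.1, 148.2, 25.3]
tcp_rot: [[0.004, -0.191, 0.982], [0.007, 0.982, 0.191], [-1.0, 0.006, 0.006]]
force: [-8.8, -2.1, 20.8]
gripper_width: 35.7
```

Call:
move_arm --commands '[[[0.003, 0, -0.0004], 0], [[0.003, 0, -0.0004], 0], [[0.003, 0, -0.0004], 0], [[0.003, 0, -0.0004], 0], [[0.003, 0, -0.0004], 0], [[0.003, 0, -0.0004], 0], [[0.003, 0, -0.0004], 0], [[0.003, 0, -0.0004], 0]]'

```text
time_s: 14.2
eef_pos: [531.1, 148.2, 25.3]
tcp_rot: [[0.004, -0.191, 0.982], [0.007, 0.982, 0.191], [-1.0, 0.006, 0.006]]
force: [-9.3, -2.2, 20.6]
gripper_width: 35.4
```

```bash
python3 - <<'E'
from tri import *
s,_=snap('wrist','w11.png'); np.savez('w11.npz',tcp_rot=s['tcp_rot'],eef_pos=s['eef_pos']); print(s['time_s'],s['eef_pos'],s['force'],s['torque'])
im=cv2.imread('pics/w11.png')[60:220,180:340]; cv2.imwrite('pics/w11c.png',cv2.resize(im,None,fx=3.5,fy=3.5,interpolation=cv2.INTER_CUBIC))
for n,b in (('side',(200,310)),('scene',(240,350))):
  s,im=snap(n,n+'11.png'); y=200 if n=='side' else 190; cv2.imwrite('pics/'+n+'11c.png',cv2.resize(im[y:y+100,b[0]:b[1],::-1],None,fx=5,fy=5,interpolation=cv2.INTER_CUBIC))
E
```

```text
14.2 [531.13959795 148.18336246  25.32079604] [-9.26784616 -2.17357135 20.60288498] [-0.90348107  2.21914185  0.01169449]
```

View pics/w11c.png

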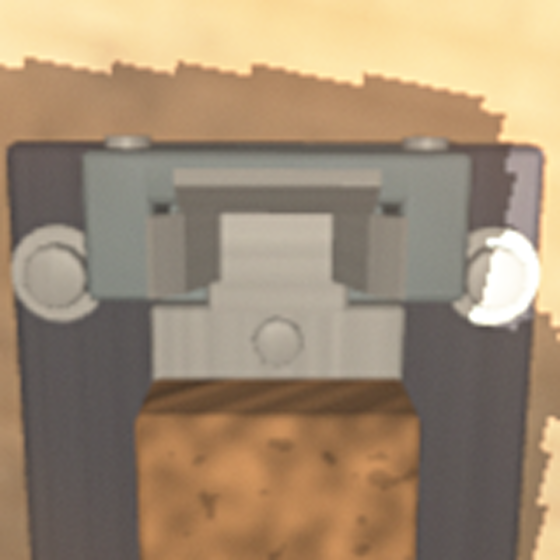

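View pics/side11c.png

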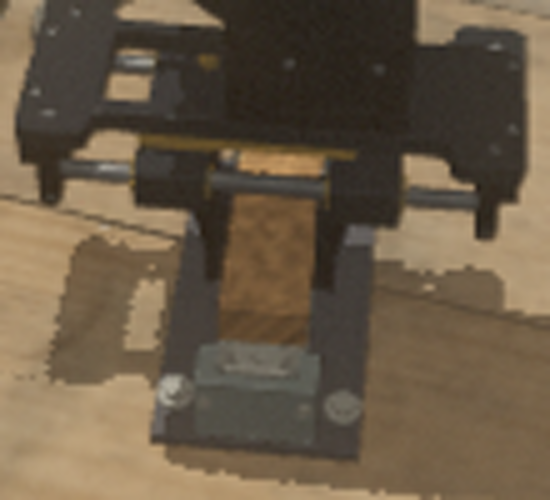

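View pics/scene11c.png

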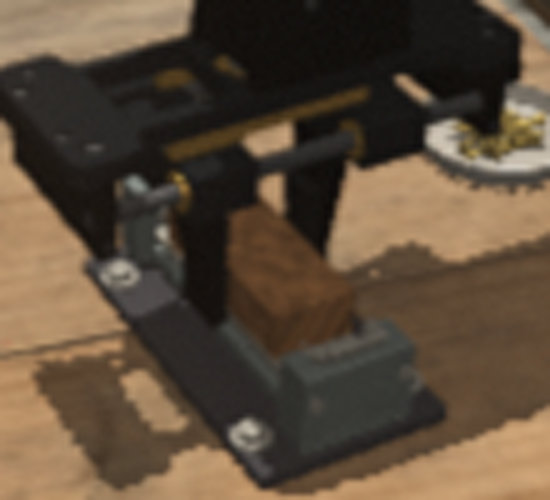

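```bash
python3 - <<'E'
from tri import *
from scipy.optimize import brentq
def zw(f,l,r,W,y):
    C=cam('wrist',ld(f)); 
    g=lambda z: np.linalg.norm(onz(*C,(l/3.5+180,y/3.5+60),z)-onz(*C,(r/3.5+180,y/3.5+60),z))-W
    return brentq(g,-50,120)
for f,c,y in (('w7.npz',(117,443),266),('w8.npz',(88,450),288),('w9.npz',(90,464),293),('w10.npz',(84,471),299),('w11.npz',(84,470.5),299)):
    a=zw(f,*c,48,y);b=zw(f,153,404,36,308); print(f,a,b,a-b, ld(f)['eef_pos'][2])
E
```

```text
w7.npz 55.30700343012619 61.41914388173014 -6.112140451603956 59.833994035550745
w8.npz 47.558455064129106 36.15615110677352 11.402303957355585 34.46642004286081
w9.npz 47.67410399654969 31.264242716963295 16.409861279586394 29.533016375607936
w10.npz 49.314956541330105 27.817572332906707 21.497384208423398 26.10285537849102
w11.npz 48.5229681424094 27.192724461814066 21.33024368059533 25.320796038200605
```

Plate and cheek heights, corrected for the bias in the unloaded view, put the shoe home to within about 1 mm. The push held at about 24 N for 0.8 s. I'll ease off gently while the bracket rises, then open the fingers.

Call:
move_arm --commands '[[[0, 0, 0], 0], [[-0.001, 0, 0], 0], [[-0.002, 0, 0], 0]]'

```text
time_s: 14.65
eef_pos: [531.2, 148.2, 26.3]
tcp_rot: [[0.005, -0.191, 0.982], [0.007, 0.982, 0.191], [-1.0, 0.006, 0.006]]
force: [-1.6, 0.6, 1.7]
gripper_width: 35.8
```

Call:
move_arm --commands '[[[-0.001, 0, 0], 0], [[-0.002, 0, 0], 0], [[-0.002, 0, 0], 0]]'

```text
time_s: 14.95
eef_pos: [531.1, 148.1, 27.2]
tcp_rot: [[0.004, -0.191, 0.982], [0.007, 0.982, 0.191], [-1.0, 0.006, 0.006]]
force: [-1.6, -0.0, 1.5]
gripper_width: 35.4
```

Call:
move_arm --commands '[[[0, 0, 0], 0], [[0, 0, 0], 0], [[0, 0, 0], 0], [[0, 0, 0], 0]]' --fingers 75

```text
time_s: 15.35
eef_pos: [531.2, 148.2, 27.2]
tcp_rot: [[0.005, -0.191, 0.982], [0.007, 0.982, 0.191], [-1.0, 0.006, 0.006]]
force: [0.4, -0.5, 1.0]
gripper_width: 59.3
```

Call:
move_arm --commands '[[[-0.05, 0, 0], 0], [[-0.12, 0, 0], 0], [[-0.2, 0, 0], 0], [[-0.24, -0.05, 0], 0], [[-0.24, -0.05, 0], 0], [[-0.24, -0.05, 0], 0]]'

```text
time_s: 15.95
eef_pos: [535.6, 122.5, 147.3]
tcp_rot: [[0.005, -0.19, 0.982], [0.008, 0.982, 0.19], [-1.0, 0.007, 0.007]]
force: [-0.5, -0.0, 0.6]
gripper_width: 65.0
```

```bash
python3 sv.py w12 531.9 148.7 50; python3 - <<'E'
from tri import *
s=manip.state();print(s['force'],s['gripper_width'])
im=cv2.imread('pics/w12.png')[20:280,180:340]; cv2.imwrite('pics/w12c.png',cv2.resize(im,None,fx=2.3,fy=2.3,interpolation=cv2.INTER_CUBIC))
for n,b in (('side',(200,310)),('scene',(240,350))):
  s,im=snap(n,n+'12.png'); y=200 if n=='side' else 190; cv2.imwrite('pics/'+n+'12c.png',cv2.resize(im[y:y+100,b[0]:b[1],::-1],None,fx=5,fy=5,interpolation=cv2.INTER_CUBIC))
E
```

```text
15.95 [535.63427705 122.52744192 147.25992421] [-0.74  0.23  0.5   1.79 -0.13  1.15 -0.01]
[259.05300579 159.55094437] 179 79
[-0.78421674 -0.48075542 -1.01364129] 65.21393238182016
```

View pics/w12c.png

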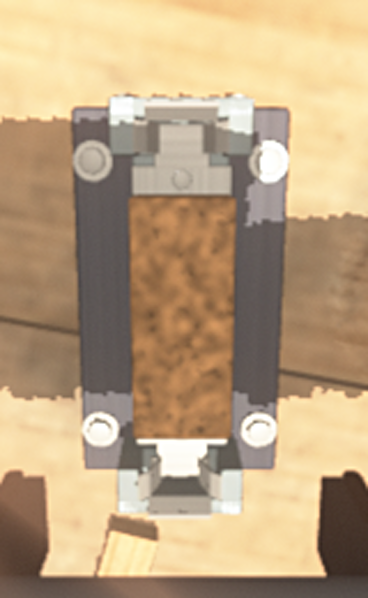

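View pics/side12c.png

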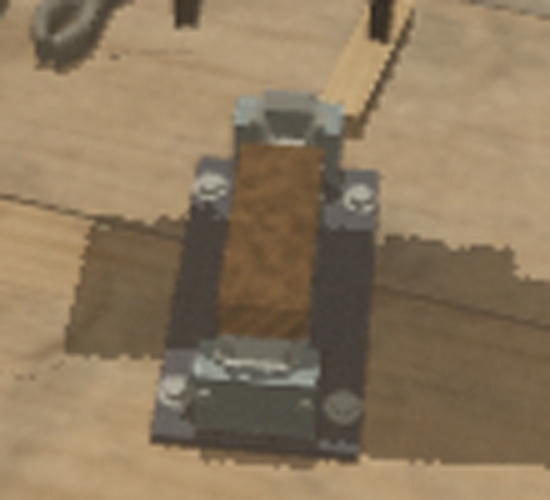

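View pics/scene12c.png

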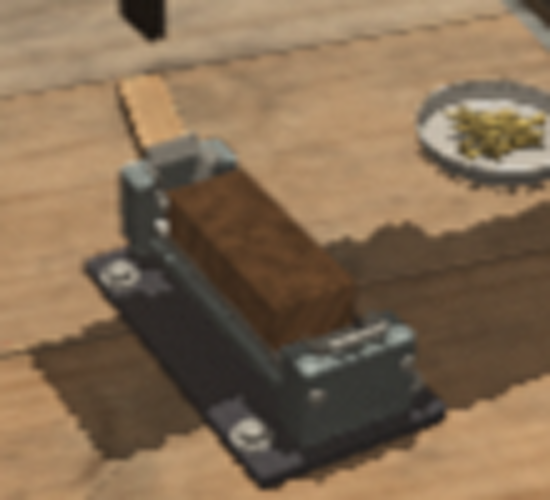

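```bash
python3 - <<'E'
from tri import *
C=cam('wrist',ld('w12.npz'))
q=lambda p,z:onz(*C,(p[0]/2.3+180,p[1]/2.3+20),z)
P=[(130,197),(238,197),(233,438),(132,438)]
a=np.radians(11);b=np.array([531.9,148.7])
for z in (60,63): 
    c=[q(p,z) for p in P]; m=np.mean(c,0)[:2]-b; d=c[0]+c[1]-c[2]-c[3]
    print(z,'off',m@[np.cos(a),np.sin(a)],m@[-np.sin(a),np.cos(a)],'ang',np.degrees(np.arctan2(d[1],d[0])),'len',np.linalg.norm(d)/2,'w',np.linalg.norm(c[0]-c[1]),np.linalg.norm(c[2]-c[3]))
S=cam('side');E=cam('scene')
sd=[(238,143),(324,146),(305,339),(219,331)]   # TL,TR,BR,BL in side crop
for k,(i,j) in enumerate([(3,0),(2,1),(1,2),(0,3)]):
    pass
# side image: up = -y, left = +x
for nm,w,s in [('far -x',P[0],(305,310)),('far +x',P[1],(220,302)),('near +x',P[2],(238,143)),('near -x',P[3],(324,147))]:
    p,e=tri([ray(*C,(w[0]/2.3+180,w[1]/2.3+20)),ray(*S,(s[0]/5+200,s[1]/5+200))]); print(nm,p.round(1),np.round(e,1))
E
```

```text
60 off 0.41435137327493127 1.2730227842620208 ang 100.69138523484405 len 83.85019813813065 w 35.243881831819444 36.24959244833738
63 off 0.3872040374285782 1.9013321606742122 ang 100.69138523484405 len 82.84657670894379 w 34.82204007306919 35.81571311843392
far -x [505.7 187.1  51.7] [0.9 0.9]
far +x [540.  193.9  52.8] [2.3 2.3]
near +x [558.1 108.1  49.1] [1.2 1.2]
near -x [521.2 101.7  51.3] [1. 1.]
```

Call:
move_arm --commands '[[[0.05, 0.053, 0.001], 0], [[0.13, 0.053, 0.001], 0], [[0.14, 0.053, 0.001], 0], [[0.14, 0.053, 0.001], 0]]'

```text
time_s: 16.5
eef_pos: [529.4, 149.4, 75.2]
tcp_rot: [[0.0, -0.192, 0.981], [0.005, 0.981, 0.192], [-1.0, 0.005, 0.001]]
force: [-0.6, 0.3, 0.2]
gripper_width: 65.0
```

```bash
python3 - <<'E'
from tri import *
s,_=snap('wrist','w13.png'); np.savez('w13.npz',tcp_rot=s['tcp_rot'],eef_pos=s['eef_pos']); print(s['time_s'],s['eef_pos'],s['force'])
im=cv2.imread('pics/w13.png')[60:250,180:340]; cv2.imwrite('pics/w13c.png',cv2.resize(im,None,fx=3.1,fy=3.1,interpolation=cv2.INTER_CUBIC))
E
```

```text
16.5 [529.40253414 149.38363844  75.20954145] [-0.63714197  0.26934545  0.18471233]
```

View pics/w13c.png

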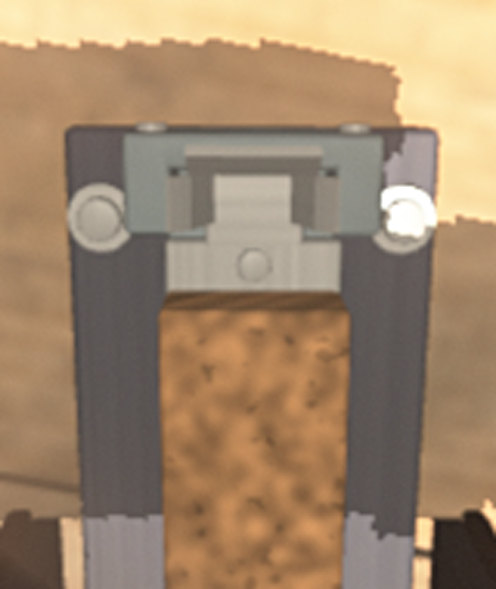

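```bash
python3 - <<'E'
from tri import *
from scipy.optimize import brentq
C=cam('wrist',ld('w13.npz'))
def zw(l,r,W,y):
    return brentq(lambda z: np.linalg.norm(onz(*C,(l/3.1+180,y/3.1+60),z)-onz(*C,(r/3.1+180,y/3.1+60),z))-W,-50,120)
print('cheek',zw(125,383,48,234),'plate',zw(167,341,36,241),'cork',zw(160,351,36,310))
E
```

```text
cheek 50.845443593143216 plate 30.24557214379063 cork 52.56456966749536
```

Call:
move_arm --commands '[[[-0.05, -0.05, 0.003], 0], [[-0.05, -0.15, 0.003], 0], [[-0.05, -0.17, 0.003], 0], [[-0.05, -0.17, 0.003], 0]]'

```text
time_s: 16.95
eef_pos: [549.5, 63.2, 103.2]
tcp_rot: [[0.005, -0.187, 0.982], [0.006, 0.982, 0.186], [-1.0, 0.005, 0.006]]
force: [-1.0, 0.6, 0.6]
gripper_width: 65.3
```

```bash
python3 - <<'E'
from tri import *
s,_=snap('wrist','w14.png'); np.savez('w14.npz',tcp_rot=s['tcp_rot'],eef_pos=s['eef_pos']); print(s['time_s'],s['eef_pos'],s['force'])
im=cv2.imread('pics/w14.png')[0:250,180:340]; cv2.imwrite('pics/w14c.png',cv2.resize(im,None,fx=2.4,fy=2.4,interpolation=cv2.INTER_CUBIC))
E
```

```text
16.95 [549.52682519  63.20714476 103.16714714] [-1.02547084  0.61419149  0.60700891]
```

View pics/w14c.png

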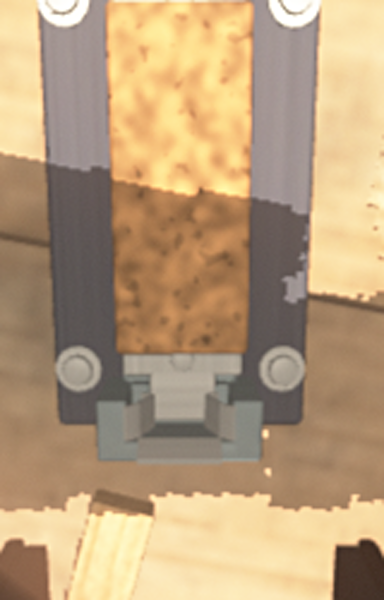

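```bash
python3 - <<'E'
from tri import *
from scipy.optimize import brentq
C=cam('wrist',ld('w14.npz'));D=cam('wrist',ld('w12.npz'))
def zw(l,r,W,y):
    return brentq(lambda z: np.linalg.norm(onz(*C,(l/2.4+180,y/2.4),z)-onz(*C,(r/2.4+180,y/2.4),z))-W,-50,120)
print('cork near',zw(116.5,248.5,36,354),'cork far',zw(107,252.5,36,4),'cheek',zw(98,262,48,403),'plate',zw(123,243,36,372))
for nm,a,b in [('n-x',(116.5,354),(132,438)),('n+x',(248.5,354),(233,438)),('f-x',(107,4),(130,197)),('f+x',(252.5,3),(238,197)),('chk-x',(98,403),(118,469)),('chk+x',(262,403),(243,469))]:
    p,e=tri([ray(*C,(a[0]/2.4+180,a[1]/2.4)),ray(*D,(b[0]/2.3+180,b[1]/2.3+20))]); print(nm,p.round(1),np.round(e,1))
E
```

```text
cork near 55.78424413509934 cork far 50.1240862506224 cheek 44.53463419049608 plate 36.2942950129055
n-x [522.2 103.1  53.9] [0.2 0.2]
n+x [558.4 110.   53.6] [0.2 0.2]
f-x [506.5 187.5  53.1] [0.2 0.2]
f+x [541.6 194.3  53.6] [0.5 0.5]
chk-x [519.   86.7  46.3] [0. 0.]
chk+x [566.1  95.4  45.5] [0.2 0.2]
```

```bash
python3 - <<'E'
from h import *
s=manip.state(); print(s['time_s'],s['force'],s['joint_velocities'].round(3)); print(manip.sign_off())
E
```

```text
17.0 [-0.13073321  0.36149223  0.18507249] [-0.027  0.011 -0.035  0.005 -0.008 -0.004 -0.008]
the job is handed in; nothing more can be done
None
```

I fitted the shoe into the bracket, bedded it, let go and handed the job in at 17 s. My checks say it is home at both ends, but no verdict was reported.

**What I did:** I picked the cork-on-steel shoe and left the red look-alike alone. I gripped it by the lining, regripping once a few mm lower, and aligned it over the bracket with the wrist camera. The clips gave way at about 17 N of push. I bedded it at about 24 N for 0.8 s, eased off to about 5 N, opened the fingers and backed away. The highest push I read was about 24 N.

**Last checks:**
- **Seating:** the clips close over both ears, and cheek height against plate height at the far end matches the reading taken under load.
- **Flatness:** the lining top is level to about 0.4 mm over its length.
- **Position:** the shoe is about 0.4 mm off sideways and 1.3 mm along, with the angle within 0.5°.
- **Bystanders:** the other things look untouched in the pictures; I did not re-measure them.

**What disagreed:**
- Heights judged from widths in a single image were off by several mm, about 4 mm in the cheek-to-plate difference, so I corrected against the unloaded view.
- The lining top measured about 53 mm above the bench, against 60 mm by the text's heights.
- The lining stood 7.8 mm above the near cheek, where 6 mm is expected. I put this down to picture error.
- While I was bedding it, the shoe felt about 9 N of side force.

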